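# Index the capping dial one hole to bring the orange jar under the head

### The arm

A 7-joint arm with a two-finger parallel gripper is mounted at the origin on a cart in front of the work surface, level with it; the furniture and walls round the work are solid. World frame = base frame: x ahead of the robot, y to its left, z up, the work surface at z = 0. Lengths are in m, angles in rad, forces in N, time in s.
With the tool pointing down it reaches from about 0.425 to 0.925 m from the base axis. Payload 6.8 kg.
Tool frame: the origin (TCP) lies at the very end of the fingers, on their centre line; the grasp point (between the pads) lies 19 mm behind it; z points along the fingers, y is the line along which they close (so a half turn about z gives the same grasp; the last joint's range is limited). The gripper opens to 85 mm and grips with 20 to 120 N. Pads are 22 mm wide; open, the fingers measure 114 mm over their backs; the gripper's body (76 mm by 85 mm) begins 54 mm behind the grasp point. The pads swing forward as they close: fully open they stand 13 mm farther back than shut.
Start: joints at [1.12, 0.477, 0.022, 1.555, -0.011, 1.109, -0.083], TCP at [0.227, -0.636, 0.231] pointing down, gripper open.
Joint ranges: [-2.96, 2.96], [-0.34, 2.1], [-1.41, 1.46], [0.24, 2.44], [-1.37, 4.51], [0.17, 1.92], [-2.96, 2.96]. Speed limits (rad/s): [2.39, 2.39, 3.14, 3.14, 3.14, 3.14, 3.14].

### API

Orientations are given as a unit quaternion [w, x, y, z].
In Python, from station import bot gives the robot as it stands.
- The arm moves only by the tool apply_moves, never from a script. Its argument "deltas" is a list of rows, each a list of 3 entries, a list of its own where there are three numbers: the closure, from 0 (fully open) to 1 (shut), then the shift along the tool's x, y, z in units of 0.2 m (1.0 is 0.2 m), then the turn about the tool's z in units of 2 pi rad (1.0 is 2 pi rad). A call has 1 to 12 rows; each row is the pose to reach, as a shift and turn from the pose commanded when the call began, along the tool's axes at that moment, turning the shorter way round; what a row does not reach only later rows make up. A row lasts 1/10 s, in which the tool goes at most 50 mm and 8.59 degrees, less where a joint would pass 70% of its speed; a pose out of reach is approached as far as the arm can. A call with a number of a shift or a turn outside -1 to 1 is refused whole. A call with a gripper value outside its range is refused whole. The fingers move at their own pace and stop on an object; "squeeze" is the grip in N (left out, the last holds). Time passes only in rows, so rows that repeat a pose let the fingers close. It gives the time, the measured TCP pose, the force, the opening and the grip force at its end, in the units of the state.
- bot.get_obs(): the state, without advancing time (a new reading comes with each control period).
- bot.read_camera(name): name is "side" or "top"; returns a dict with "color" (400x640x3 uint8, red, green, blue), "intrinsics" (3x3 intrinsics, pixels), "k1" (the pictures are not rectified: a ray, as slopes to the right and down, at radius r is drawn at 1 + k1 r^2 times it, then the intrinsics apply), "pose" (4x4, takes a point from camera to world coordinates). Camera axes: x right, y down, z forward; pixel columns grow to the right and rows downward; lengths in m; the calibration is good to about 2 mm. A picture is of the moment at which its call begins. There is no depth.
- bot.hand_in(): hands the job in; it is judged then, once.
Trained networks look in a picture, given as the dict that the camera call returned (one of the last four; its "shot" number tells which), for a name from the list of things; names that differ only in an ending like _2 or _b are one class to them, and where a whole thing is asked for, a point or a joint stands for the part that bears it (a point fixed in the world has none). Each returns a list of dicts, best first, with "confidence" (0 to 1); they miss things now and then, are a little off and sometimes report something else, mostly with a low value. They report only what shows in the picture. A call takes as long as a camera call. They do not tell look-alikes from the thing itself.
- bot.look_for(picture, target): "point" ([x, y, z] in m, in world coordinates, good to about 4 mm: the middle of the surface that is visible of it).
The state is a dict: "t": time; "q": joint angles; "joint_vel": joint speeds; "joint_torque": joint torques, N m; "eef_pos": TCP position; "tool_rot": TCP orientation; "contact_force": force on the tool from outside, world axes, zero at the start; "torque": the same for the moment, N m; "gripper_width": opening from 0.0 (shut) to 1.0 (fully open); "grasp_force": force on a finger pad.
Only numpy, scipy, OpenCV 4.12 (cv2) and the standard library are available. Lean on these libraries where they do the work, as an engineer would, in place of code of your own. Each camera call takes 0.05 s, during which the arm holds its last target. There are 200 camera calls.

### The job

Index the capping station's dial by one hole so that the orange jar comes under the capping head: press the red plunger in with a fingertip, push the dial round while it is in, and let the plunger spring up and lock in that next hole. Only push, gently, and grip nothing; do not turn past the hole, and leave the jars untouched in their nests and the other things on the bench where they are.

Things in the scene. Friction and masses are not known exactly. Their poses are not given: they have to be found in the camera images.
- indexer: Fixed capping station, grey round base 312 mm across. Origin on the bench under the dial's axis; +x points to the capping head's pillar, away from the robot; z up. Heights: steel index ring with six holes 46 mm; aluminium dial (185 mm across) 62 mm, six black nests 56 mm from the axis; jar tops 110 mm; on the far half the head's rubber cone 126 mm, its arm and hand wheel 166 to 263 mm.
- dial (a joint): Angle of the dial about its upright axis: 0 at the start (locked in a hole), growing anticlockwise seen from above; the next holes are at +1.047 and -1.047 rad (60 degrees). Turns with 1 to 3 N at the plunger once that is pressed in, and stays where it is left. Play in the lock about 0.01 rad.
- plunger (a joint): How far the plunger is pressed in (down), m: 0 = up, locked in a hole; 0.013 = its stop. Spring 5 N (up) to 8 N. From 0.0085 on the dial can be turned. Between holes the ring holds it at about 0.008 by itself when let go; over a hole it springs up and locks (let go within about 2.5 mm of the hole it centres itself).
- button_top (a point): Centre of the top of the plunger's red button, 51 mm across, 83 mm over the bench when up; on the dial's arm 122 mm from the dial's axis, on the robot's side (at the start on the indexer's -x axis). It sits in a grey round cup (cup_rim) and sinks in it when pressed.
- cup_rim (a point): Centre of the mouth of the grey cup round the button: 54 mm across inside, 64 mm outside, rim 88.5 mm over the bench (5.5 mm above the button when up), outer foot at 49 mm. Part of the dial's arm: a fingertip in the cup or against its outside pushes the dial round. A tip on the button may slide until it meets the cup's wall, so the dial lags by that slack.
- cap_point (a point): Fixed point under the capping head's rubber cone where the middle of the jar must come: 86 mm over the bench, 56 mm from the dial's axis on the indexer's +x axis.
- orange_jar_mid (a point): The orange pigment jar, 27 mm across, 48 mm tall, white screw cap; this point is half-way up on its axis. It stands loose in its nest on the dial and turns with it. At the start one nest to the left or right of the capping head.
- blue_jar_mid (a point): The blue pigment jar, 27 mm across, 48 mm tall, white screw cap; this point is half-way up on its axis. It stands loose in its nest on the dial and turns with it. At the start on the other side of the head from the orange one.
- purple_jar_mid (a point): The purple pigment jar, 27 mm across, 48 mm tall, white screw cap; this point is half-way up on its axis. It stands loose in its nest on the dial and turns with it. At the start under the head (already capped).
- teal_jar_mid (a point): The teal pigment jar, 27 mm across, 48 mm tall, white screw cap; this point is half-way up on its axis. It stands loose in its nest on the dial and turns with it.
- grey_jar_mid (a point): The dark grey pigment jar, 27 mm across, 48 mm tall, white screw cap; this point is half-way up on its axis. It stands loose in its nest on the dial and turns with it.
- red_screwdriver: Bystander: red-handled screwdriver lying flat, 191 mm long. Origin in the middle of its underside. Leave it alone.
- caliper: Bystander: sliding caliper lying flat, 215 mm long. Origin in the middle of its underside. Leave it alone.
- blue_marker: Bystander: white marker pen with blue cap, lying, 124 mm long. Origin in the middle of its underside. Leave it alone.
- mint_dropper: Bystander: mint-green dropper bottle with white cap, standing, 20 mm across, 67 mm tall. Origin in the middle of its underside. Leave it alone.
There are look-alikes about, which are no part of the job. What is shaped like the part that bears purple_jar_mid but yellow is not meant.

How it is judged:
On the way, in this order (a step that is already met when the one before it is completed fails the run):
1. the plunger is pressed in until its collar is clear of the hole (value of joint plunger above 0.0075 m), for 0.05 s.
2. the dial has left its hole towards bringing the orange jar to the head (horizontal distance between orange_jar_mid and cap_point below 0.046 m).
3. the orange jar is under the head and the plunger has sprung up in the hole (horizontal distance between orange_jar_mid and cap_point below 0.006 m and value of joint plunger below 0.002 m), for 0.2 s.
At the end, for the whole second after the job is handed in: The middle of the orange jar is within 6 mm (seen from above) of the point under the capping head, the plunger is up to within 2 mm (locked in the hole), the dial is at rest, and all five jars stand upright (within 0.12 rad) and down in their nests (all of step 3 and velocity of joint dial between -0.02 and 0.02 rad/s and angle between each of orange_jar_mid, blue_jar_mid, purple_jar_mid, teal_jar_mid, grey_jar_mid's own z axis and vertical below 0.12 rad and z of each of orange_jar_mid, blue_jar_mid, purple_jar_mid, teal_jar_mid, grey_jar_mid in the frame of indexer below 0.0905 m); the robot touches nothing.
It fails at once if the dial is turned past the next hole (value of joint dial above 1.2 rad or value of joint dial below -1.2 rad).
It fails at once if the dial is forced round with the plunger still in its hole (value of joint plunger below 0.004 m and (value of joint dial above 0.15 rad or value of joint dial below -0.15 rad) and value of joint dial between -0.9 and 0.9 rad).
It fails at once if the arm of the dial is gripped or shoved hard (over 35 N) (contact force between any of the fingers, the arm and dial above 35 N).
It fails at once if a jar is touched with more than a brush (1 N), lifted or tipped (contact force between any of the fingers, the arm and orange_jar above 1 N or z of any of orange_jar_mid, blue_jar_mid, purple_jar_mid, teal_jar_mid, grey_jar_mid in the frame of indexer above 0.094 m or angle between any of orange_jar_mid, blue_jar_mid, purple_jar_mid, teal_jar_mid, grey_jar_mid's own z axis and vertical above 0.3 rad or contact force between any of the fingers, the arm and blue_jar above 1 N or contact force between any of the fingers, the arm and purple_jar above 1 N or contact force between any of the fingers, the arm and teal_jar above 1 N or contact force between any of the fingers, the arm and grey_jar above 1 N).
It fails at once if one of the bystanders on the bench is moved by more than 15 mm (distance of any of red_screwdriver, caliper, blue_marker, mint_dropper from where it was at the start of the episode above 0.015 m).
It also fails if it takes over 38 s, if anything falls off the work surface, if the arm or the gripper's body presses on something with over 40 N, if the wrist force passes 120 N, or if a joint passes its speed limit or range.

## Working session

There is one attempt and no reset: what is moved stays moved. The work goes in short steps, Python scripts to look and compute and a tool call to move; the robot and the scene stay as the last step left them, time stands still between calls to the robot, and variables do not carry over. Pictures are saved under pics/ and viewed, at most 10 in all, crops included, and the job is handed in when it is done.

Besides the shell and the picture viewer there is one more tool, called after "Emit:" by a JSON object that holds its "api" and its "payload", one argument or row to a line. apply_moves: Moves the arm, as the interface text tells. Its arguments: {"type":"object","properties":{"deltas":{"type":"array","items":{"type":"array"}},"squeeze":{"type":"number"}},"required":["deltas"]}

```bash
mkdir -p pics
python3 - <<'E'
from station import bot
import cv2
o=bot.get_obs(); print(o['t'],o['eef_pos'],o['tool_rot'],o['gripper_width'])
for c in ("top","side"):
    p=bot.read_camera(c); cv2.imwrite(f"pics/{c}0.png",p["color"][:,:,::-1])
    print(c,p["intrinsics"].tolist(),p["k1"],p["pose"].round(3).tolist())
    for n in ("indexer","button_top","cup_rim","orange_jar_mid","blue_jar_mid","purple_jar_mid","teal_jar_mid","grey_jar_mid","mint_dropper","red_screwdriver","caliper","blue_marker"):
        print(n,[([round(float(v),3) for v in d["point"]],round(d["confidence"],2)) for d in bot.look_for(p,n)[:3]])
E
```

```text
0.0 [ 0.22671803 -0.6351555   0.23032228] [-8.99009944e-04  9.85339169e-01  1.70604420e-01 -2.14128770e-04] 0.9975738806374002
top [[411.74480022410467, 0.0, 314.34290678087325], [0.0, 411.74480022410467, 200.87888316495548], [0.0, 0.0, 1.0]] -0.08934180330985515 [[0.019, -0.985, 0.171, 0.323], [-1.0, -0.019, 0.002, 0.126], [0.001, -0.171, -0.985, 1.375], [0.0, 0.0, 0.0, 1.0]]
indexer [([0.557, 0.257, 0.047], 0.55)]
button_top [([0.449, 0.191, 0.08], 0.71)]
cup_rim [([0.539, 0.233, 0.06], 0.67)]
orange_jar_mid [([0.597, 0.215, 0.108], 0.43)]
blue_jar_mid [([0.562, 0.297, 0.109], 0.5)]
purple_jar_mid [([0.613, 0.511, 0.051], 0.47), ([0.68, 0.503, 0.046], 0.38)]
teal_jar_mid [([0.51, 0.276, 0.111], 0.49), ([0.359, 0.475, 0.022], 0.44)]
grey_jar_mid [([0.551, 0.188, 0.112], 0.48)]
mint_dropper [([0.362, 0.476, 0.026], 0.38)]
red_screwdriver [([0.362, 0.474, 0.027], 0.61), ([0.555, 0.258, 0.044], 0.59), ([0.509, 0.276, 0.108], 0.46)]
caliper [([0.397, -0.221, 0.008], 0.88), ([0.538, 0.231, 0.062], 0.41)]
blue_marker [([0.559, 0.258, 0.043], 0.43)]
side [[519.2697095385706, 0.0, 319.39194
[... 194 characters left out ...]
[0.0, 0.0, 0.0, 1.0]]
indexer [([0.588, 0.324, 0.045], 0.83)]
button_top [([0.443, 0.19, 0.079], 0.55), ([0.522, 0.27, 0.062], 0.32)]
cup_rim [([0.522, 0.268, 0.067], 0.82), ([0.547, 0.198, 0.096], 0.64)]
orange_jar_mid [([0.596, 0.225, 0.094], 0.56)]
blue_jar_mid [([0.554, 0.313, 0.093], 0.5)]
purple_jar_mid [([0.684, 0.516, 0.037], 0.71), ([0.601, 0.282, 0.093], 0.69), ([0.613, 0.518, 0.03], 0.68)]
teal_jar_mid [([0.507, 0.288, 0.095], 0.63)]
grey_jar_mid [([0.55, 0.199, 0.094], 0.57)]
mint_dropper [([0.415, 0.038, 0.032], 0.48)]
red_screwdriver [([0.362, 0.485, 0.024], 0.59)]
caliper [([0.368, -0.182, 0.004], 0.64)]
blue_marker [([0.589, 0.326, 0.046], 0.58), ([0.703, 0.025, 0.01], 0.55)]
```

View pics/top0.png

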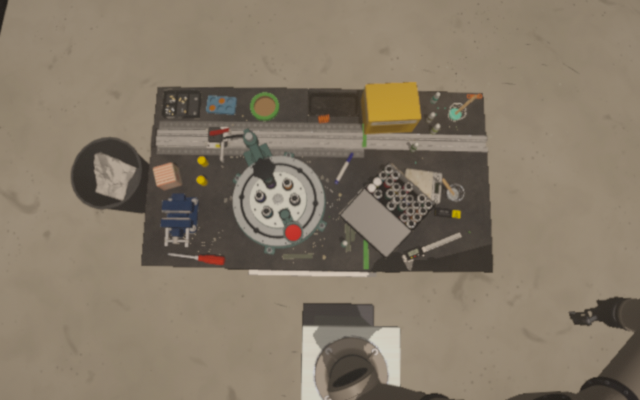

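View pics/side0.png

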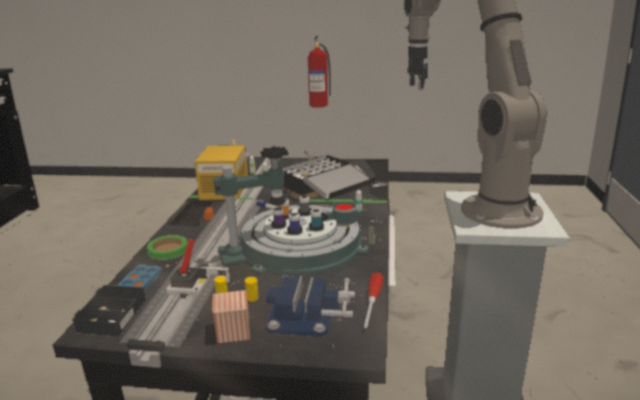

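The top view shows the station at about (278,200). Its red button is at (293,233), the pillar at (250,135), and the yellow look-alike jars at (202,160) and (201,180), off the dial. I'll enlarge the station to confirm which jar is orange and measure the button by colour.

```bash
cat > h.py <<'E'
import numpy as np, cv2
from station import bot
from scipy.spatial.transform import Rotation as R
def ray(p,uv,z):
    K=p["intrinsics"]; d=np.array([p["k1"],0,0,0,0.])
    n=cv2.undistortPoints(np.array([[uv]],float),K,d)[0,0]
    T=p["pose"]; v=T[:3,:3]@[n[0],n[1],1]; o=T[:3,3]
    return o+v*(z-o[2])/v[2]
def red(p,lo,hi,z):
    hsv=cv2.cvtColor(p["color"],cv2.COLOR_RGB2HSV)
    m=(((hsv[...,0]<8)|(hsv[...,0]>172))&(hsv[...,1]>130)&(hsv[...,2]>70)).astype(np.uint8)
    k=np.zeros_like(m);k[lo[1]:hi[1],lo[0]:hi[0]]=1; ys,xs=np.nonzero(m*k)
    uv=((xs.min()+xs.max())/2,(ys.min()+ys.max())/2)
    return len(xs),uv,ray(p,uv,z).round(4)
def delta(t):
    o=bot.get_obs(); r=R.from_quat(np.roll(o["tool_rot"],-1))
    return (r.inv().apply(np.array(t)-o["eef_pos"])/0.2).round(3)
E
python3 - <<'E'
from h import *
t=bot.read_camera("top"); s=bot.read_camera("side")
print(red(t,(275,215),(315,250),.083)); print(red(s,(325,195),(365,225),.083))
a=cv2.resize(t["color"][140:260,215:345],None,fx=4,fy=4,interpolation=cv2.INTER_CUBIC)[:,:,::-1]
b=cv2.resize(s["color"][145:275,210:370],None,fx=4,fy=4,interpolation=cv2.INTER_CUBIC)[:,:,::-1]
cv2.imwrite("pics/a.png",a);cv2.imwrite("pics/b.png",b)
for n in ("orange","blue","teal","grey"):
    print(n,[[d["point"] for d in bot.look_for(p,n+"_jar_mid")[:1]] for p in (t,s)])
for w in ((.43,-.35,.23),(.5,-.1,.23),(.45,.19,.2),(.45,.19,.12)): print(w,delta(w))
E
```

```text
(206, (np.float64(292.5), np.float64(232.5)), array([0.4451, 0.1961, 0.083 ]))
(86, (np.float64(344.0), np.float64(206.5)), array([0.4442, 0.1908, 0.083 ]))
orange [[], [[0.5966, 0.2246, 0.0941]]]
blue [[[0.5582, 0.2991, 0.1082]], [[0.5538, 0.3086, 0.0934]]]
teal [[], [[0.5077, 0.2809, 0.094]]]
grey [[], [[0.5481, 0.1994, 0.0924]]]
(0.43, -0.35, 0.23) [ 1.437 -1.004  0.006]
(0.5, -0.1, 0.23) [ 2.186 -2.064  0.006]
(0.45, 0.19, 0.2) [ 2.438 -3.514  0.156]
(0.45, 0.19, 0.12) [ 2.438 -3.514  0.556]
```

View pics/a.png

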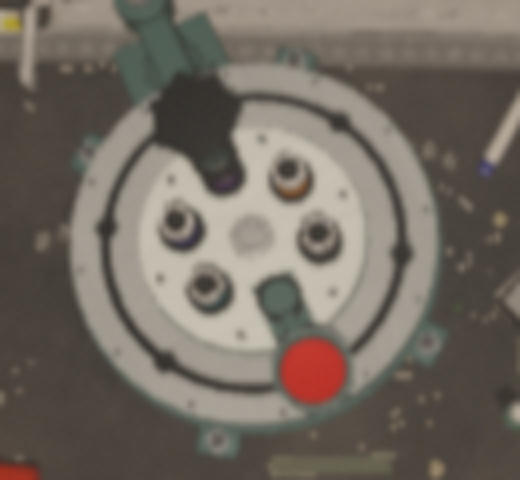

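View pics/b.png

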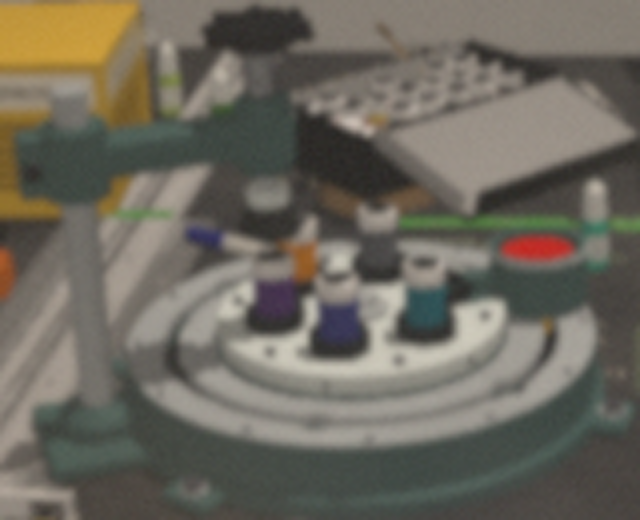

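Orange candidates are the jar on the dial at crop (291,175), which is top pixel (288,184), and the orange block at top pixel (323,118) on the rail. The one on the dial has a white cap and stands one nest clockwise of the head, so it fits the description and the dial must turn anticlockwise (+60°). The button is at about (0.445, 0.194). Now I'll close the fingers and move in.

Emit:
{"api": "apply_moves", "payload": {
  "deltas": [
    [1, [0.15, -0.15, 0], 0],
    [1, [0.3, -0.3, 0], 0],
    [1, [0.45, -0.45, 0], 0],
    [1, [0.6, -0.6, 0], 0],
    [1, [0.75, -0.75, 0], 0],
    [1, [0.9, -0.9, 0], 0],
    [1, [1, -1, 0], 0]
  ],
  "squeeze": 20
}}

```text
t: 2.5
eef_pos: [0.3495, -0.3772, 0.2316]
tool_rot: [-0.0, 0.985, 0.172, 0.0]
contact_force: [0.9, -0.9, 0.4]
gripper_width: 0.0
grasp_force: 0.0
```

Emit:
{"api": "apply_moves", "payload": {
  "deltas": [
    [1, [0.15, -0.15, 0], 0],
    [1, [0.3, -0.3, 0], 0],
    [1, [0.45, -0.45, 0], 0],
    [1, [0.6, -0.6, 0], 0],
    [1, [0.75, -0.75, 0], 0],
    [1, [0.9, -0.9, 0], 0],
    [1, [1, -1, 0], 0]
  ]
}}

```text
t: 3.2
eef_pos: [0.4704, -0.1215, 0.2317]
tool_rot: [-0.0, 0.985, 0.172, 0.001]
contact_force: [0.1, -0.1, 0.6]
gripper_width: 0.002
grasp_force: 0.0
```

Emit:
{"api": "apply_moves", "payload": {
  "deltas": [
    [1, [0.1, -0.2, 0], 0],
    [1, [0.2, -0.4, 0], 0],
    [1, [0.3, -0.6, 0], 0],
    [1, [0.4, -0.8, 0], 0],
    [1, [0.44, -1, 0], 0],
    [1, [0.44, -1, 0], 0]
  ]
}}

```text
t: 3.8
eef_pos: [0.484, 0.1, 0.2319]
tool_rot: [-0.001, 0.985, 0.175, 0.001]
contact_force: [0.7, 1.1, 0.1]
gripper_width: 0.002
grasp_force: 0.0
```

Run:
```python
from h import *
o=bot.get_obs(); print(o["t"],o["eef_pos"],o["tool_rot"],o["contact_force"],o["q"].round(2),o["gripper_width"])
t=bot.read_camera("top"); print("hub",ray(t,(278,199.25),.062))
print(delta((.445,.194,.12)))
```

```text
3.8 [0.4839733  0.10003697 0.23186547] [-1.42107899e-03  9.84539796e-01  1.75154074e-01  6.49274295e-04] [0.7254963  1.11560433 0.11828494] [ 0.08  0.21 -0.46  1.95  0.11  1.   -1.65] 0.0017703530852548855
hub [0.5541285  0.24721107 0.062     ]
[-0.019 -0.525  0.558]
```

Emit:
{"api": "apply_moves", "payload": {
  "deltas": [
    [1, [0, -0.2, 0.05], 0],
    [1, [-0.01, -0.4, 0.15], 0],
    [1, [-0.02, -0.525, 0.3], 0],
    [1, [-0.02, -0.525, 0.45], 0],
    [1, [-0.02, -0.525, 0.56], 0],
    [1, [-0.02, -0.525, 0.56], 0]
  ]
}}

```text
t: 4.45
eef_pos: [0.4443, 0.1885, 0.1168]
tool_rot: [0.001, 0.985, 0.17, -0.003]
contact_force: [-0.8, -0.3, 0.2]
gripper_width: 0.0
grasp_force: 0.0
```

Run:
```python
from h import *
o=bot.get_obs(); print(o["t"],o["eef_pos"],o["contact_force"])
t=bot.read_camera("top"); s=bot.read_camera("side")
a=cv2.resize(t["color"][190:260,240:345],None,fx=4,fy=4,interpolation=cv2.INTER_CUBIC)[:,:,::-1]
b=cv2.resize(s["color"][145:245,290:400],None,fx=4,fy=4,interpolation=cv2.INTER_CUBIC)[:,:,::-1]
cv2.imwrite("pics/c.png",np.vstack([a,cv2.copyMakeBorder(b,0,0,0,a.shape[1]-b.shape[1],0)]) if a.shape[1]>=b.shape[1] else np.vstack([cv2.copyMakeBorder(a,0,0,0,b.shape[1]-a.shape[1],0),b])[:600])
print(delta((.445,.194,.073)))
```

```text
4.45 [0.4442797  0.18852257 0.11680232] [-0.83512146 -0.31262782  0.22636645]
[ 0.001 -0.021  0.233]
```

View pics/c.png

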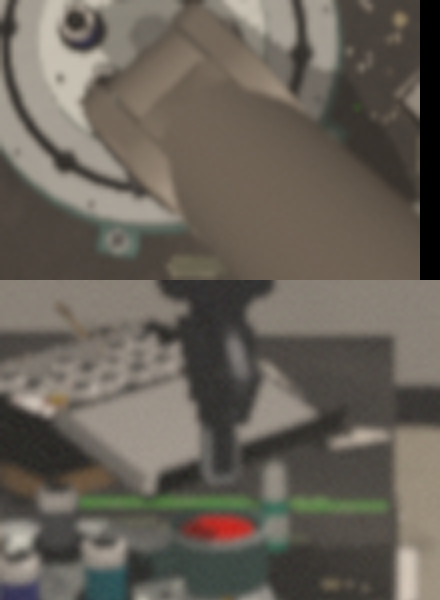

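The side crop shows the shut fingertip directly above the red button and its cup. I'm descending into the cup and will check for contact.

Emit:
{"api": "apply_moves", "payload": {
  "deltas": [
    [1, [0, 0, 0.07], 0],
    [1, [0, 0, 0.14], 0],
    [1, [0, 0, 0.14], 0],
    [1, [0, 0, 0.14], 0]
  ]
}}

```text
t: 4.95
eef_pos: [0.4455, 0.1908, 0.091]
tool_rot: [0.0, 0.985, 0.171, -0.0]
contact_force: [0.2, -0.7, 0.7]
gripper_width: -0.004
grasp_force: 0.0
```

Emit:
{"api": "apply_moves", "payload": {
  "deltas": [
    [1, [0, -0.015, 0.03], 0],
    [1, [0, -0.015, 0.05], 0],
    [1, [0, -0.015, 0.07], 0],
    [1, [0, -0.015, 0.085], 0],
    [1, [0, -0.015, 0.085], 0],
    [1, [0, -0.015, 0.085], 0]
  ]
}}

```text
t: 5.55
eef_pos: [0.445, 0.1944, 0.0747]
tool_rot: [-0.0, 0.985, 0.171, 0.0]
contact_force: [-1.7, -0.2, 7.3]
gripper_width: 0.002
grasp_force: 3.5
```

Emit:
{"api": "apply_moves", "payload": {
  "deltas": [
    [1, [0, 0, 0.01], 0],
    [1, [0, 0, 0.012], 0],
    [1, [0, 0, 0.012], 0]
  ]
}}

```text
t: 5.85
eef_pos: [0.445, 0.1944, 0.0724]
tool_rot: [-0.0, 0.985, 0.171, 0.0]
contact_force: [-1.0, 0.5, 7.6]
gripper_width: -0.004
grasp_force: 3.7
```

Run:
```python
from h import *
o=bot.get_obs(); print(o["eef_pos"],o["contact_force"])
r=R.from_quat(np.roll(o["tool_rot"],-1)); C=np.array([.5545,.247])
d=o["eef_pos"][:2]-C; print(np.linalg.norm(d),np.degrees(np.arctan2(-d[1],-d[0])))
for a in range(5,76,5):
    c,s=np.cos(np.radians(a)),np.sin(np.radians(a)); w=np.array([c*d[0]-s*d[1],s*d[0]+c*d[1]])-d
    print(a,(r.inv().apply([*w,0])/.2).round(3))
```

```text
[0.44503676 0.19441705 0.07239833] [-1.02154609  0.48141137  7.63486993]
0.12143791579031979 25.658271420919274
5 [ 0.008  0.052 -0.   ]
10 [ 0.02   0.104 -0.   ]
15 [0.037 0.154 0.   ]
20 [0.058 0.203 0.   ]
25 [0.083 0.249 0.   ]
30 [0.113 0.293 0.   ]
35 [0.146 0.335 0.   ]
40 [0.182 0.373 0.   ]
45 [0.222 0.408 0.   ]
50 [0.264 0.44  0.   ]
55 [0.309 0.468 0.   ]
60 [0.357 0.491 0.   ]
65 [0.406 0.511 0.   ]
70 [0.457 0.526 0.   ]
75 [0.509 0.536 0.   ]
```

Emit:
{"api": "apply_moves", "payload": {
  "deltas": [
    [1, [0.004, 0.026, 0], 0],
    [1, [0.008, 0.052, 0], 0],
    [1, [0.014, 0.078, 0], 0],
    [1, [0.02, 0.104, 0], 0],
    [1, [0.028, 0.13, 0], 0],
    [1, [0.037, 0.154, 0], 0],
    [1, [0.047, 0.18, 0], 0],
    [1, [0.058, 0.203, 0], 0],
    [1, [0.058, 0.203, 0], 0]
  ]
}}

```text
t: 6.75
eef_pos: [0.4709, 0.1596, 0.0727]
tool_rot: [-0.0, 0.985, 0.17, 0.001]
contact_force: [0.5, 0.2, 8.6]
gripper_width: 0.001
grasp_force: 3.7
```

Run:
```python
from h import *
o=bot.get_obs(); d=o["eef_pos"][:2]-[.5545,.247]
print(np.linalg.norm(d),np.degrees(np.arctan2(-d[1],-d[0])))
s=bot.read_camera("side"); b=s["color"][145:275,210:400]
cv2.imwrite("pics/d.png",cv2.resize(b,None,fx=4,fy=4,interpolation=cv2.INTER_CUBIC)[:,:,::-1])
for n in ("orange","blue","teal","grey"): print(n,[d["point"] for d in bot.look_for(s,n+"_jar_mid")[:1]])
```

```text
0.12098429321126201 46.27287324234924
orange [[0.5011, 0.2659, 0.0938]]
blue [[0.539, 0.3094, 0.0946]]
teal [[0.499, 0.2689, 0.0969]]
grey [[0.5656, 0.2026, 0.0953]]
```

View pics/d.png

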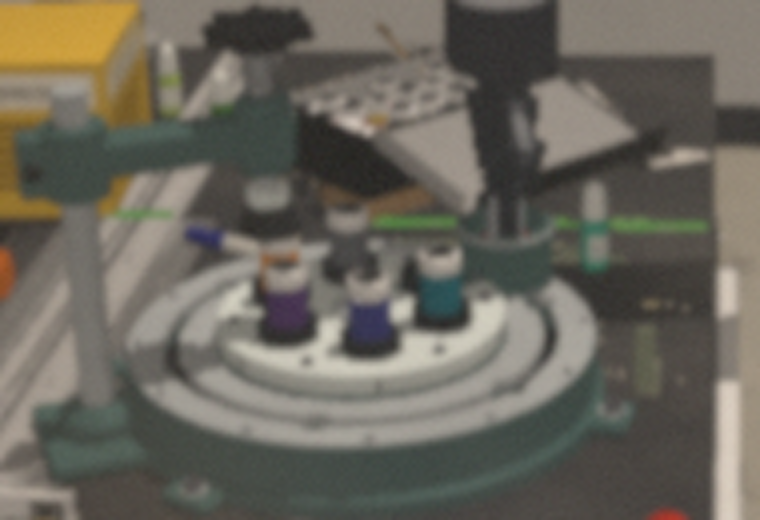

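The dial has turned by about 17°: the orange jar is coming behind the purple one at crop (280,262), with the fingertip in the cup at (507,225). I'll carry on to about 50°.

Emit:
{"api": "apply_moves", "payload": {
  "deltas": [
    [1, [0.012, 0.023, 0], 0],
    [1, [0.025, 0.046, 0], 0],
    [1, [0.04, 0.068, 0], 0],
    [1, [0.055, 0.09, 0], 0],
    [1, [0.071, 0.111, 0], 0],
    [1, [0.088, 0.132, 0], 0],
    [1, [0.106, 0.151, 0], 0],
    [1, [0.124, 0.17, 0], 0],
    [1, [0.144, 0.188, 0], 0],
    [1, [0.164, 0.205, 0], 0],
    [1, [0.185, 0.221, 0], 0],
    [1, [0.185, 0.221, 0], 0]
  ]
}}

```text
t: 8.2
eef_pos: [0.5208, 0.1305, 0.0728]
tool_rot: [-0.0, 0.985, 0.17, 0.001]
contact_force: [1.3, 0.5, 6.8]
gripper_width: 0.001
grasp_force: 3.7
```

Run:
```python
from h import *
o=bot.get_obs(); d=o["eef_pos"][:2]-[.5545,.247]
print(np.linalg.norm(d),np.degrees(np.arctan2(-d[1],-d[0]))-25.7)
s=bot.read_camera("side")
for n in ("cup_rim","orange_jar_mid","blue_jar_mid","teal_jar_mid","grey_jar_mid"): print(n,[(d["point"],d["confidence"]) for d in bot.look_for(s,n)[:2]])
```

```text
0.12123830811493935 48.15160194046766
cup_rim [([0.5437, 0.2799, 0.0615], 0.78)]
orange_jar_mid [([0.6058, 0.2685, 0.0952], 0.65)]
blue_jar_mid [([0.5422, 0.2816, 0.0575], 0.62), ([0.5166, 0.296, 0.0904], 0.56)]
teal_jar_mid [([0.5023, 0.241, 0.0966], 0.5), ([0.5159, 0.2969, 0.0922], 0.46)]
grey_jar_mid [([0.5873, 0.3278, 0.0466], 0.53)]
```

The dial is at about 42° with the tool at 48°, so the tip is against the cup wall with about 11 mm of slack. Next I raise the tip to about 84 mm, still inside the rim. The plunger will ride on the ring, and I can push by the wall until it drops in.

Emit:
{"api": "apply_moves", "payload": {
  "deltas": [
    [1, [0, 0, -0.03], 0],
    [1, [0, 0, -0.058], 0],
    [1, [0, 0, -0.058], 0],
    [1, [0.017, 0.012, -0.058], 0],
    [1, [0.034, 0.023, -0.058], 0],
    [1, [0.048, 0.031, -0.058], 0],
    [1, [0.061, 0.039, -0.058], 0],
    [1, [0.075, 0.046, -0.058], 0],
    [1, [0.09, 0.053, -0.058], 0],
    [1, [0.09, 0.053, -0.058], 0]
  ]
}}

```text
t: 9.5
eef_pos: [0.5382, 0.1264, 0.083]
tool_rot: [-0.0, 0.985, 0.171, -0.002]
contact_force: [-5.5, 1.2, 1.9]
gripper_width: 0.003
grasp_force: 2.4
```

Run:
```python
from h import *
o=bot.get_obs(); d=o["eef_pos"][:2]-[.5545,.247]
print(np.linalg.norm(d),np.degrees(np.arctan2(-d[1],-d[0]))-25.7)
s=bot.read_camera("side")
cv2.imwrite("pics/e.png",cv2.resize(s["color"][145:275,210:400],None,fx=4,fy=4,interpolation=cv2.INTER_CUBIC)[:,:,::-1])
for n in ("orange_jar_mid","blue_jar_mid","teal_jar_mid"): print(n,[(d["point"],d["confidence"]) for d in bot.look_for(s,n)[:2]])
```

```text
0.12165029437226656 56.62151388541113
orange_jar_mid [([0.6078, 0.2722, 0.0964], 0.65)]
blue_jar_mid [([0.5139, 0.2926, 0.0953], 0.64)]
teal_jar_mid [([0.5006, 0.2409, 0.0952], 0.45)]
```

View pics/e.png

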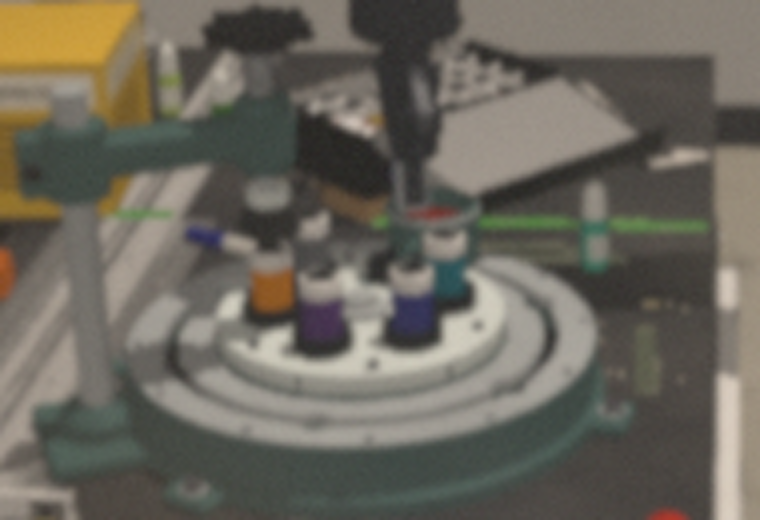

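Emit:
{"api": "apply_moves", "payload": {
  "deltas": [
    [1, [0.01, 0.005, 0], 0],
    [1, [0.02, 0.009, 0], 0],
    [1, [0.029, 0.013, 0], 0],
    [1, [0.039, 0.017, 0], 0],
    [1, [0.048, 0.021, 0], 0],
    [1, [0.058, 0.025, 0], 0],
    [1, [0.058, 0.025, 0], 0]
  ]
}}

```text
t: 10.4
eef_pos: [0.551, 0.1263, 0.0831]
tool_rot: [-0.0, 0.985, 0.171, -0.001]
contact_force: [-5.5, 2.1, 0.3]
gripper_width: 0.005
grasp_force: 2.6
```

Run:
```python
from h import *
o=bot.get_obs(); C=np.array([.5545,.247]); d=o["eef_pos"][:2]-C
print(np.linalg.norm(d),np.degrees(np.arctan2(-d[1],-d[0]))-25.7)
s=bot.read_camera("side")
for n,b,a in (("orange",(-.004,.009),-34.3),("blue",(-.005,.006),85.7),("teal",(0,.002),145.7)):
    for x in bot.look_for(s,n+"_jar_mid")[:2]:
        v=np.array(x["point"][:2])-b-C; print(n,x["point"],(np.degrees(np.arctan2(v[1],v[0]))-a)%360)
```

```text
0.12073214546492514 62.63196570258093
orange [0.6046, 0.2761, 0.0944] 54.68175318110467
orange [0.5917, 0.2206, 0.0913] 353.6300602845895
blue [0.5074, 0.2878, 0.093] 54.722751246189674
teal [0.5027, 0.2354, 0.0994] 49.01089085017372
```

Emit:
{"api": "apply_moves", "payload": {
  "deltas": [
    [1, [0.01, 0.003, 0], 0],
    [1, [0.02, 0.006, -0.002], 0],
    [1, [0.03, 0.009, -0.005], 0],
    [1, [0.038, 0.011, -0.007], 0],
    [1, [0.038, 0.011, -0.007], 0]
  ]
}}

```text
t: 11.1
eef_pos: [0.558, 0.1268, 0.0837]
tool_rot: [-0.001, 0.985, 0.171, -0.002]
contact_force: [-4.8, 3.2, -2.9]
gripper_width: 0.005
grasp_force: 2.6
```

Emit:
{"api": "apply_moves", "payload": {
  "deltas": [
    [1, [0.008, 0.002, 0], 0],
    [1, [0.016, 0.004, 0], 0],
    [1, [0.016, 0.004, 0], 0]
  ]
}}

```text
t: 11.4
eef_pos: [0.5638, 0.1263, 0.0848]
tool_rot: [-0.0, 0.985, 0.17, 0.0]
contact_force: [-1.2, 0.7, -1.4]
gripper_width: -0.001
grasp_force: 0.8
```

Emit:
{"api": "apply_moves", "payload": {
  "deltas": [
    [1, [0.006, 0.001, 0], 0],
    [1, [0.012, 0.002, 0], 0],
    [1, [0.012, 0.002, 0], 0]
  ]
}}

```text
t: 11.7
eef_pos: [0.5644, 0.1264, 0.0845]
tool_rot: [0.0, 0.985, 0.171, -0.001]
contact_force: [-5.8, 1.0, 0.3]
gripper_width: 0.004
grasp_force: 2.9
```

Run:
```python
from h import *
o=bot.get_obs(); C=np.array([.5545,.247]); d=o["eef_pos"][:2]-C
print(np.linalg.norm(d),np.degrees(np.arctan2(-d[1],-d[0]))-25.7)
s=bot.read_camera("side")
cv2.imwrite("pics/f.png",cv2.resize(s["color"][175:235,250:350],None,fx=7,fy=7,interpolation=cv2.INTER_CUBIC)[:,:,::-1])
for n,b,a in (("orange",(-.004,.009),-34.3),("blue",(-.005,.006),85.7),("teal",(0,.002),145.7)):
    for x in bot.look_for(s,n+"_jar_mid")[:2]:
        v=np.array(x["point"][:2])-b-C; print(n,x["point"],(np.degrees(np.arctan2(v[1],v[0]))-a)%360)
```

```text
0.12098570220085522 69.00656026507951
orange [0.6034, 0.2825, 0.0966] 60.90835863633845
orange [0.5042, 0.2874, 0.0948] 180.1554390460318
blue [0.5038, 0.2841, 0.0953] 60.06372733965999
teal [0.503, 0.2246, 0.1024] 59.650958162076904
```

View pics/f.png

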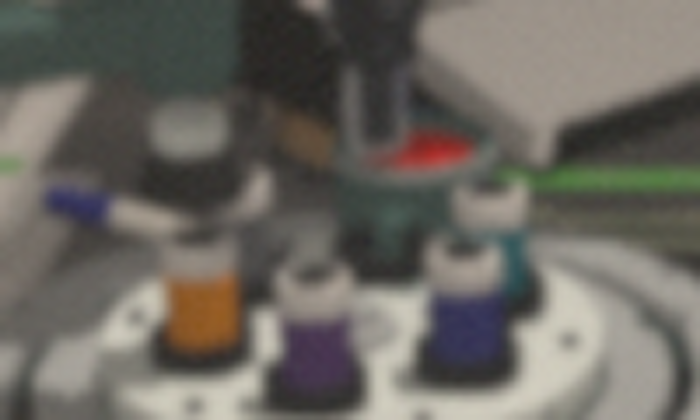

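The dial measures 60° on all three jars. The button is visibly up in its cup at crop (430,152), and pushing further only raised the force, so it is locked. I'm backing off the wall and lifting out.

Emit:
{"api": "apply_moves", "payload": {
  "deltas": [
    [1, [-0.04, 0.01, -0.002], 0],
    [1, [-0.05, 0.01, -0.03], 0],
    [1, [-0.05, 0.01, -0.15], 0],
    [1, [-0.05, 0.01, -0.35], 0],
    [1, [-0.05, 0.01, -0.55], 0],
    [1, [-0.05, 0.2, -0.7], 0],
    [1, [-0.05, 0.4, -0.75], 0],
    [1, [-0.05, 0.6, -0.75], 0],
    [1, [-0.05, 0.8, -0.75], 0],
    [1, [-0.05, 1, -0.75], 0],
    [1, [-0.05, 1, -0.75], 0]
  ]
}}

```text
t: 13.0
eef_pos: [0.625, -0.0738, 0.2354]
tool_rot: [0.002, 0.986, 0.165, 0.001]
contact_force: [0.5, -1.1, 0.1]
gripper_width: -0.003
grasp_force: 0.0
```

Run:
```python
from h import *
o=bot.get_obs(); print(o["t"],o["eef_pos"],o["contact_force"])
t=bot.read_camera("top"); s=bot.read_camera("side"); C=np.array([.5545,.247])
print(red(t,(275,190),(345,250),.083),red(s,(290,175),(345,225),.083))
a=cv2.resize(t["color"][140:260,215:345],None,fx=4,fy=4,interpolation=cv2.INTER_CUBIC)[:,:,::-1]
cv2.imwrite("pics/g.png",a); 
b=cv2.resize(s["color"][165:265,220:350],None,fx=6,fy=6,interpolation=cv2.INTER_CUBIC)[:,:,::-1]; cv2.imwrite("pics/i.png",b)
for n,b,a in (("orange",(-.004,.009),-34.3),("blue",(-.005,.006),85.7),("teal",(0,.002),145.7)):
    for x in bot.look_for(s,n+"_jar_mid")[:1]:
        v=np.array(x["point"][:2])-b-C; print(n,x["point"],(np.degrees(np.arctan2(v[1],v[0]))-a)%360)
```

```text
13.0 [ 0.62501786 -0.07380035  0.23544622] [ 0.54625408 -1.05065784  0.13558836]
(197, (np.float64(315.0), np.float64(200.5)), array([0.5486, 0.1272, 0.083 ])) (72, (np.float64(308.5), np.float64(195.5)), array([0.5483, 0.1215, 0.083 ]))
orange [0.6048, 0.2827, 0.0936] 60.483931879056854
blue [0.5046, 0.2844, 0.0926] 59.33368065775274
```

View pics/i.png

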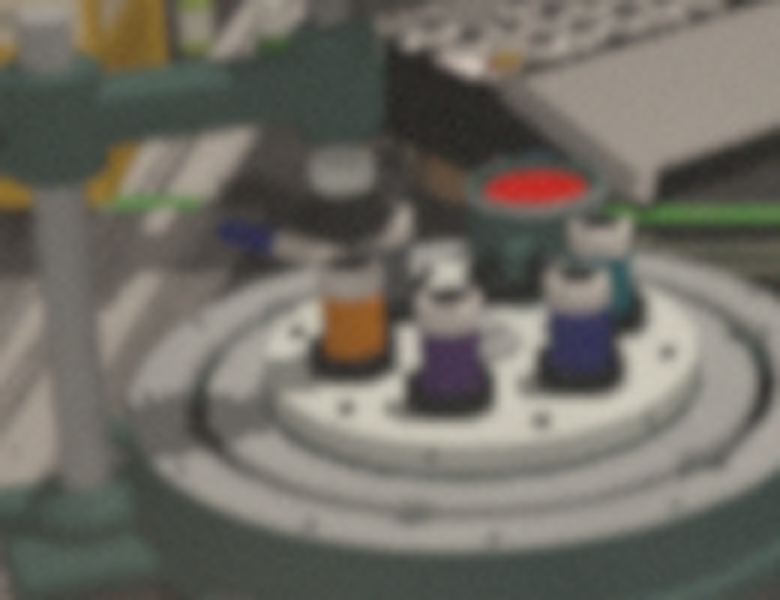

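The robot is clear. The button's visible ellipse is as full as it was at the start, so the plunger is up. The orange jar is under the cone and all the jars are upright.

```bash
python3 -c "
from station import bot
print(bot.hand_in())"
```

```text
the job is handed in; nothing more can be done
None
```

I turned the dial one hole anticlockwise and handed the job in at about 13 s. In the last pictures the orange jar is under the capping head, the plunger is up in its hole, the jars in view stand upright and the robot touches nothing. The hand-in returned no verdict.

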